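# Swing the sprung retainer over a wafer shipper and latch it

### The job

Secure the wafer shipper in its dock for transport: pull up the red spring knob on the blue sprung bracket, swing the bracket anticlockwise (seen from above) against its spring until its black pad lies over the shipper, and let the knob's pin drop fully into the notch of the steel index plate, so that the bracket stays latched when you let go. The notch sits at a slightly different angle on every dock, so feel for it. Leave the shipper in its nest and do not disturb the dish, the filter and the tape roll standing around.

Things in the scene. Friction and masses are not known exactly. Their poses are not given: they have to be found in the camera images.
- pivot (a point): on the upright pivot axis, 36 mm above the bench. The dock is a fixed grey plate (262 x 190 x 8 mm), turned up to 0.4 rad either way; this frame is the dock's: x from the knob side to the shipper nest, y left, z up. At rest the knob arm points from the pivot at 2.670 rad (153 deg) in this frame, the pad arm at -0.855 rad.
- bracket (a joint): blue bent bracket turning on the pivot; upper face 41 mm above the bench, pivot boss and screw to 51 mm. Knob axis 100 mm, pad 88 mm from the pivot. Rad: 0 at rest on its stop, grows anticlockwise seen from above, limit 1.35. A spring turns it back (0.14 N m at 0, plus 0.16 N m per rad: 3 N at the knob when latched). Latched somewhere between 0.80 and 1.10 rad.
- plunger (a joint): lift of the red knob with its 8 mm steel pin, m: 0 fully down, limit 0.013. A spring presses it down (6.5 N at 0, 9 N at 0.010). At rest the pin hangs beside the near end of the index plate, 7 mm below its upper face: lift over 7 mm to swing. On the plate the lowered pin rides at 0.007; over the notch it drops to 0 unless held up, and then stops the bracket hard both ways, with 4 mm of play.
- arc (a point): point on the knob's circle at the middle of the region where the notch may lie (bracket angle 0.95 rad), on the upper face of the steel index plate, 24 mm above the bench. The plate is a fixed arc 8 mm thick under the knob's path, from a bracket angle of 0.15 to 0.39 rad to past the limit. Its one notch, 12 mm long, lies within 0.12 rad of this point; where exactly is not given.
- knob (a point): middle of the red cylindrical knob with black rings, 24 mm across, 34 mm high (this point is 17 mm below its top and 17 mm above its lower rim, 66 mm above the bench at rest); round, but it does not turn. Its lower rim is 5 mm above the bracket.
- pad (a point): under the round black pad at the end of the bracket's pad arm, 20 mm across; passes 4 mm above the shipper
- nest (a point): centre of the nest's floor, a white round pedestal (72 mm) with five low prongs, 16 mm above the bench
- shipper_mid (a point): centre of the white round wafer shipper (64 mm across, 11 mm high, loose) lying in the nest, half-way up
- dish_mid (a point): clear covered dish, 60 mm across, 15 mm high, loose, its centre; to the left of the dock, must stay
- filter_mid (a point): black ring-mounted filter, 48 mm across, 9 mm high, loose, its centre; to the right of the dock, must stay
- tape_mid (a point): blue roll of tape, 69 mm across, 19 mm high, loose, its centre; right of the dock's far part, must stay
There are look-alikes about, which are no part of the job. What is shaped like the part that bears shipper_mid but orange is not meant.

How it is judged:
On the way, in this order (a step that is already met when the one before it is completed fails the run):
1. the knob is pulled up and the bracket has been swung over the index plate (lift over 5.5 mm, angle over 0.45 rad) (value of joint plunger above 0.0055 m and value of joint bracket above 0.45 rad), for 0.1 s.
2. the pin has dropped into the notch (lift under 2.5 mm, angle over 0.75 rad) (value of joint plunger below 0.0025 m and value of joint bracket above 0.75 rad), for 0.2 s.
At the end, for the whole second after the job is handed in: The bracket is at rest beyond 0.75 rad with the knob fully down (lift under 2.5 mm: the pin is in the notch), its pad within 25 mm of the shipper's centre seen from above, and the shipper lies flat (within 0.1 rad) in its nest (its centre within 14 mm of the centre of the nest's floor) (all of step 2 and velocity of joint bracket between -0.05 and 0.05 rad/s and horizontal distance between pad and shipper_mid below 0.025 m and distance between shipper_mid and nest below 0.014 m and angle between shipper_mid's own z axis and vertical below 0.1 rad); the robot touches nothing.
It fails at once if the dish was pushed more than 15 mm (distance of dish_mid from where it was at the start of the episode above 0.015 m).
It fails at once if the filter was pushed more than 15 mm (distance of filter_mid from where it was at the start of the episode above 0.015 m).
It fails at once if the tape roll was pushed more than 15 mm (distance of tape_mid from where it was at the start of the episode above 0.015 m).
It also fails if it takes over 51 s, if anything falls off the work surface, if the arm or the gripper's body presses on something with over 40 N, if the wrist force passes 120 N, or if a joint passes its speed limit or range.

### The arm

A 7-joint arm with a two-finger parallel gripper is mounted at the origin on a cart in front of the work surface, level with it; the furniture and walls round the work are solid. World frame = base frame: x ahead of the robot, y to its left, z up, the work surface at z = 0. Lengths are in m, angles in rad, forces in N, time in s.
With the tool pointing down it reaches from about 0.425 to 0.925 m from the base axis. Payload 6.8 kg.
Tool frame: the origin (TCP) lies midway between the tips of the shut fingers; the grasp point (between the pads) lies 19 mm behind it; z points along the fingers, y is the line along which they close (so a half turn about z gives the same grasp; the last joint's range is limited). The gripper opens to 85 mm and grips with 20 to 120 N. Pads are 22 mm wide; open, the fingers measure 114 mm over their backs; the gripper's body (76 mm by 85 mm) begins 54 mm behind the grasp point. The pads swing forward as they close: fully open they stand 13 mm farther back than shut.
Start: joints at [1.042, 0.477, 0.022, 1.555, -0.011, 1.109, -0.083], TCP at [0.276, -0.616, 0.231] pointing down, gripper open.
Joint ranges: [-2.96, 2.96], [-0.34, 2.1], [-1.41, 1.46], [0.24, 2.44], [-1.37, 4.51], [0.17, 1.92], [-2.96, 2.96]. Speed limits (rad/s): [2.39, 2.39, 3.14, 3.14, 3.14, 3.14, 3.14].

### API

Orientations are given as a rotation vector (axis times angle).
In Python, from bench import r gives the robot as it stands. The module is installed in compiled form; this text tells all that it offers.
- The arm moves only by the tool apply_moves, never from a script. Its argument "rows" is a list of rows, each a list of 6 numbers: the shift along the tool's x, y, z scaled (see below), then the turn, a rotation vector about the tool's x, y, z scaled (see below). A call has 1 to 5 rows; each row is the pose to reach, as a shift and turn from the pose commanded when the call began, along the tool's axes at that moment; what a row does not reach only later rows make up. The controller multiplies each number of a shift by 0.25 m and each number of a turn by 90 degrees. A row lasts 1/8 s, in which the tool goes at most 62.5 mm and 10.7 degrees, less where a joint would pass 70% of its speed; a pose out of reach is approached as far as the arm can. A call with a number of a shift or a turn outside -1 to 1 is refused whole. A call with a gripper value outside its range is refused whole. "claw" is the opening, from 0 (shut) to 1 (fully open), set as the call begins (left out, the last holds). The fingers move at their own pace and stop on an object; "newtons" is the grip in N (left out, the last holds). Time passes only in rows, so rows that repeat a pose let the fingers close. It gives the time, the measured TCP pose, the force, the opening and the grip force at its end, in the units of the state.
- r.get_obs(): the state, without advancing time (a new reading comes with each control period).
- r.grab_frame(name): name is "side" or "top" or "wrist"; returns a dict with "pixels" (400x640x3 uint8, red, green, blue), "intrinsics" (3x3 intrinsics, pixels), "eye" and "attitude" of the camera in the world. Camera axes: x right, y up, looking along -z (the intrinsics and any distortion apply to the point x, -y, -z); pixel columns grow to the right and rows downward; lengths in m; the calibration is good to about 2 mm. A picture is of the moment at which its call begins. There is no depth.
- r.hand_in(): hands the job in; it is judged then, once.
Trained networks look in a picture, given as the dict that the camera call returned (one of the last four; its "shot" number tells which), for a name from the list of things; names that differ only in an ending like _2 or _b are one class to them, and where a whole thing is asked for, a point or a joint stands for the part that bears it (a point fixed in the world has none). Each returns a list of dicts, best first, with "conf" (0 to 1); they miss things now and then, are a little off and sometimes report something else, mostly with a low value. They report only what shows in the picture. A call takes as long as a camera call. They do not tell look-alikes from the thing itself.
- r.search_frame(picture, thing): "rect" ([left, top, width, height] in pixels, round what is visible of it).
- r.outline_of(picture, thing): "pixels" (400x640 bool, what is visible of it) and "rect" ([left, top, width, height] in pixels, round what is visible of it).
- r.landmark_of(picture, thing): "point" ([column, row] in pixels: a listed point, or the origin of a listed thing).
The state is a dict: "clock": time; "joints": joint angles; "qvel": joint speeds; "tau": joint torques, N m; "tcp_pos": TCP position; "orientation": TCP orientation; "contact_force": force on the tool from outside, world axes, zero at the start; "moment": the same for the moment, N m; "grip_width": finger opening in m; "gripper_force": force on a finger pad.
Only numpy, scipy, OpenCV 4.12 (cv2) and the standard library are available. Lean on these libraries where they do the work, as an engineer would, in place of code of your own. Each camera call takes 0.05 s, during which the arm holds its last target. There are 200 camera calls.

## Working session

There is one attempt and no reset: what is moved stays moved. The work goes in short steps, Python scripts to look and compute and a tool call to move; the robot and the scene stay as the last step left them, time stands still between calls to the robot, and variables do not carry over. Pictures are saved under pics/ and viewed, at most 10 in all, crops included, and the job is handed in when it is done.

Besides the shell and the picture viewer there is one more tool, called after "Call:" by a JSON object that holds its "method" and its "body". apply_moves: Moves the arm, as the interface text tells. Its arguments: {"type":"object","properties":{"rows":{"type":"array","items":{"type":"array","items":{"type":"number"}}},"claw":{"type":"number"},"newtons":{"type":"number"}},"required":["rows"]}

```bash
mkdir -p pics; cat > h.py <<'E'
import numpy as np, cv2
from scipy.spatial.transform import Rotation as R
from bench import r
def att(p):
    a=np.array(p["attitude"],float)
    return a if a.shape==(3,3) else (R.from_rotvec(a).as_matrix() if a.size==3 else R.from_quat(a).as_matrix())
def ray(p,uv):
    K=np.array(p["intrinsics"]); d=np.linalg.inv(K)@[uv[0],uv[1],1.]
    return att(p)@np.array([d[0],-d[1],-d[2]])
def atz(p,uv,z):
    d=ray(p,uv); e=np.array(p["eye"]); return e+d*(z-e[2])/d[2]
def proj(p,X):
    c=att(p).T@(np.array(X)-p["eye"]); q=np.array(p["intrinsics"])@[c[0],-c[1],-c[2]]; return q[:2]/q[2]
def save(p,n,crop=None,s=1):
    im=p["pixels"][:,:,::-1]
    if crop: x,y,w,h=crop; im=im[y:y+h,x:x+w]
    cv2.imwrite("pics/"+n,cv2.resize(im,None,fx=s,fy=s,interpolation=cv2.INTER_CUBIC))
def tool():
    o=r.get_obs(); return np.array(o["tcp_pos"]),R.from_rotvec(o["orientation"]).as_matrix(),o
E
python3 - <<'E'
from h import *
Z=dict(pivot=.036,arc=.024,knob=.066,pad=.032,nest=.016,shipper_mid=.0215,dish_mid=.0075,filter_mid=.0045,tape_mid=.0095)
ims=[]
for n in("top","side"):
    p=r.grab_frame(n); ims.append(p["pixels"][:,:,::-1]); print(n,p["attitude"],p["eye"],[k for k in p])
    save(p,n+"0.png")
    for t,z in Z.items():
        for d in r.landmark_of(p,t)[:3]: print(t,np.round(d["conf"],2),np.round(d["point"]),np.round(atz(p,d["point"],z),3))
print(r.get_obs())
E
```

```text
top [ 0.16386332 -0.15164041 -1.50670327] [0.46239356 0.06655117 0.89076685] ['pixels', 'intrinsics', 'eye', 'attitude', 'shot']
arc 0.68 [327. 266.] [0.483 0.072 0.024]
knob 0.63 [284. 257.] [0.497 0.168 0.066]
pad 0.56 [350. 208.] [0.62  0.027 0.032]
nest 0.59 [329. 194.] [0.654 0.077 0.016]
shipper_mid 0.95 [307. 136.] [0.799 0.141 0.021]
shipper_mid 0.75 [327. 186.] [0.672 0.084 0.021]
shipper_mid 0.6 [230. 262.] [0.48  0.296 0.021]
dish_mid 0.69 [258. 202.] [0.628 0.248 0.007]
filter_mid 0.83 [368. 266.] [ 0.49  -0.024  0.004]
tape_mid 0.89 [383. 216.] [ 0.611 -0.056  0.009]
side [0.44044379 0.25332996 1.02421423] [ 1.08302568 -0.18230229  1.01080675] ['pixels', 'intrinsics', 'eye', 'attitude', 'shot']
pivot 0.57 [326. 176.] [0.581 0.105 0.036]
pivot 0.29 [291. 152.] [0.483 0.069 0.036]
arc 0.77 [290. 154.] [0.479 0.067 0.024]
knob 0.56 [327. 133.] [0.497 0.158 0.066]
pad 0.82 [301. 207.] [0.618 0.019 0.032]
nest 0.73 [334. 213.] [0.662 0.079 0.016]
shipper_mid 0.58 [334. 211.] [0.659 0.081 0.021]
shipper_mid 0.58 [391. 250.] [0.8   0.138 0.021]
shipper_mid 0.36 [259. 180.] [ 0.
[... 237 characters left out ...]
ray([ 1.04188494,  0.47697326,  0.02242953,  1.5554137 , -0.01150108,
        1.1092875 , -0.08308124]), 'qvel': array([-2.06578094e-04, -9.91692359e-05,  1.18087288e-03, -1.26002781e-03,
       -5.43026302e-04,  1.59765719e-03,  1.10943574e-03]), 'tau': array([ 4.25644203e-05, -5.96315968e+01,  1.60596583e+00, -2.81541967e+01,
        1.23525635e-02,  1.65102887e-03,  5.32625144e-07]), 'tcp_pos': array([ 0.27573412, -0.61613041,  0.23132063]), 'orientation': array([3.07227467e+00, 6.56088368e-01, 2.36880217e-05]), 'contact_force': array([-0.97251342, -0.02659301,  0.37833287]), 'moment': array([-0.04084061, -0.02657802,  0.03814641]), 'gripper_force': 0.0, 'grip_width': 0.08521168868157972}
```

View pictures.

```bash
python3 -c "
import cv2,numpy as np
a=cv2.imread('pics/top0.png')[110:310,200:420];b=cv2.imread('pics/side0.png')[90:290,210:430]
cv2.imwrite('pics/both0.png',np.vstack([cv2.resize(x,None,fx=1.8,fy=1.5) if 0 else cv2.resize(x,None,fx=1.5,fy=1.5) for x in (a,b)]))
cv2.imwrite('pics/both0.png',np.hstack([cv2.resize(x,(396,360),interpolation=cv2.INTER_CUBIC) for x in (a,b)]))"
```

```text
(no output)
```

View pics/both0.png

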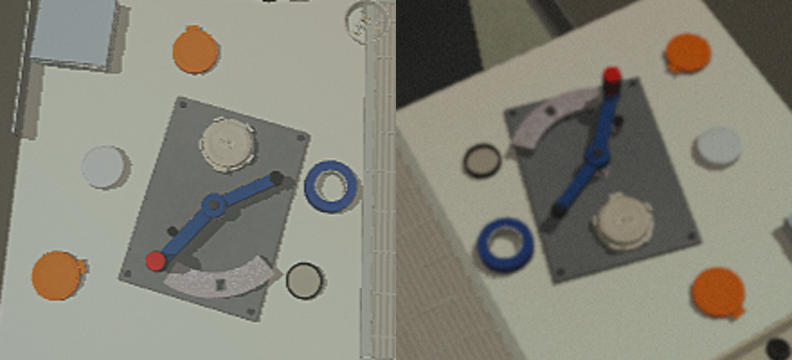

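View pics/side0.png

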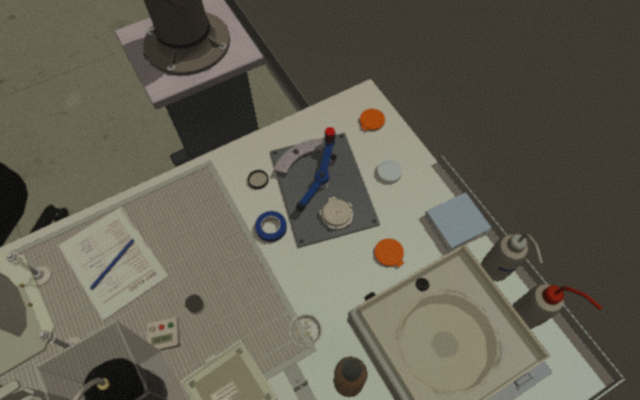

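```bash
cat > fit.py <<'E'
from h import *
from scipy.optimize import least_squares
def pts(v):
    x,y,t=v; P=np.array([x,y]); u=lambda a,L:P+L*np.array([np.cos(t+a),np.sin(t+a)])
    return dict(pivot=[x,y,.051],arc=[*u(2.670+.95,.1),.024],knobtop=[*u(2.67,.1),.066],pad=[*u(-.855,.088),.032])
E
python3 - <<'E'
from fit import *
ps={n:r.grab_frame(n) for n in("top","side")}
obs=[]
for n,p in ps.items():
    im=p["pixels"].astype(int); K=np.array(p["intrinsics"])
    b=(200,110,220,200) if n=="top" else (210,90,220,200)
    s=np.zeros(im.shape[:2],bool); s[b[1]:b[1]+b[3],b[0]:b[0]+b[2]]=1
    m=s&(im[...,0]>120)&(im[...,1]<70)&(im[...,2]<70)
    k=np.argwhere(m).mean(0)[::-1]; print(n,"red",k,m.sum(),"f",K[0,0])
    obs.append((n,"knobtop",k))
    for t in("arc","pad"):
        d=r.landmark_of(p,t)
        if d: obs.append((n,t,np.array(d[0]["point"]))); print(n,t,d[0])
obs.append(("top","pivot",np.array([318.3,223.9]))); obs.append(("side","pivot",np.array([321.7,175.3])))
f=lambda v:np.concatenate([proj(ps[n],pts(v)[t])-o for n,t,o in obs])
s=least_squares(f,[.57,.1,-.2],loss="soft_l1"); print(s.x); 
for (n,t,o),e in zip(obs,f(s.x).reshape(-1,2)): print(n,t,np.round(e,1))
for k,X in pts(s.x).items(): print(k,np.round(X,3))
P=s.x[:2]
for n,uv in(("top",(322.8,268.3)),("side",(295.6,151.1))):
    X=atz(ps[n],uv,.024)[:2]-P; print("dark",X+P,np.hypot(*X),(np.arctan2(X[1],X[0])-s.x[2]-2.67)%(2*np.pi))
p=ps["top"]; c1=cv2.resize(p["pixels"][235:285,270:370,::-1],(800,400),interpolation=cv2.INTER_CUBIC); cv2.imwrite("pics/crop1.png",c1)
E
```

```text
top red [285.74117647 254.58823529] 85 f 371.05295650863076
top arc {'point': [327.3, 266.2], 'conf': 0.63}
top pad {'point': [353.1, 207.1], 'conf': 0.93}
side red [365.92857143 159.44117647] 238 f 498.8868858106102
side arc {'point': [291.6, 152.6], 'conf': 0.82}
side pad {'point': [300.8, 206.0], 'conf': 0.83}
[ 0.57932724  0.0970333  -0.24000636]
top knobtop [ 0.9 -0.5]
top arc [-0.8  0.6]
top pad [0.  1.7]
side knobtop [-35.4 -25.3]
side arc [1.6 1.1]
side pad [-0.1  1.4]
top pivot [ 0.3 -1.2]
side pivot [ 0.7 -1.2]
pivot [0.579 0.097 0.051]
arc [0.482 0.073 0.024]
knobtop [0.504 0.162 0.066]
pad [0.62  0.019 0.032]
dark [0.47824324 0.08162882] 0.10225102336895034 0.8628283091700197
dark [0.47851253 0.08169887] 0.10197426429449613 0.8625470733851168
```

View pics/crop1.png

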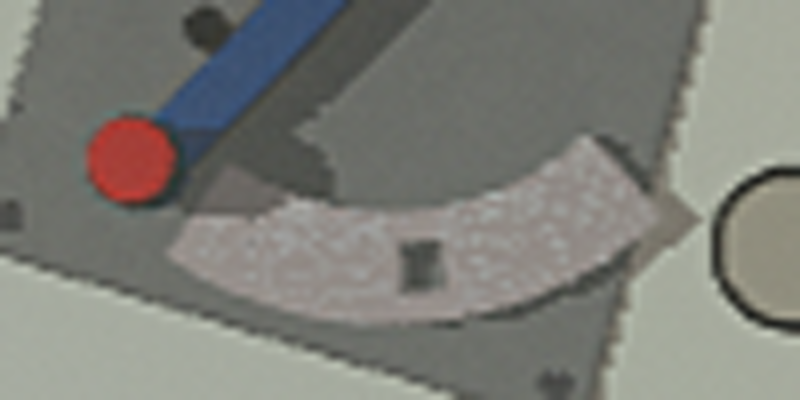

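Call:
{"method": "apply_moves", "body": {"rows": [[0.95,-0.61,0,0,0,-0.58],[0.95,-0.61,0,0,0,-0.58],[0.95,-0.61,0,0,0,-0.58],[0.95,-0.61,0,0,0,-0.58],[0.95,-0.61,0,0,0,-0.58]], "claw": 0.7, "newtons": 60}}

```text
clock: 1.92
tcp_pos: [0.4326, -0.3762, 0.2318]
orientation: [2.46, 1.953, 0.002]
contact_force: [0.3, -0.7, -0.4]
grip_width: 0.0596
gripper_force: 0.0
```

```bash
cat > go.py <<'E'
import sys
from h import *
x,y,z,a=map(float,sys.argv[1:5])
p,M,o=tool()
d=M.T@(np.array([x,y,z])-p)
T=np.array([[np.cos(a),np.sin(a),0],[np.sin(a),-np.cos(a),0],[0,0,-1]]).T
w=R.from_matrix(M.T@T).as_rotvec()
print("tcp",p.round(4),"a",np.arctan2(M[1,0],M[0,0]).round(3),"tilt",M[:,2].round(3),"move",(d/.25).round(3),(w/(np.pi/2)).round(3),"dist",np.linalg.norm(d).round(3),"t",o["clock"],"F",o["contact_force"].round(1),"q",o["joints"].round(2))
E
python3 go.py 0.48 -0.1 0.231 2.43
```

```text
tcp [ 0.4326 -0.3762  0.2318] a 1.342 tilt [ 0.001  0.001 -1.   ] move [ 1.119 -0.066  0.004] [ 0.001 -0.    -0.693] dist 0.28 t 1.925 F [ 0.3 -0.7 -0.4] q [ 0.82  0.32 -0.26  1.79  0.09  1.04  0.29]
```

Call:
{"method": "apply_moves", "body": {"rows": [[1.0,-0.06,0,0,0,-0.58],[1.0,-0.06,0,0,0,-0.58],[1.0,-0.06,0,0,0,-0.58],[1.0,-0.06,0,0,0,-0.58],[1.0,-0.06,0,0,0,-0.58]]}}

```text
clock: 2.55
tcp_pos: [0.476, -0.1277, 0.2321]
orientation: [1.343, 2.839, 0.003]
contact_force: [-0.5, -1.2, 0.0]
grip_width: 0.0598
gripper_force: 0.0
```

```bash
python3 go.py 0.504 0.162 0.2 2.43
```

```text
tcp [ 0.476  -0.1277  0.2321] a 2.258 tilt [ 0.002  0.001 -1.   ] move [0.825 0.821 0.13 ] [ 0.001  0.    -0.11 ] dist 0.293 t 2.55 F [-0.5 -1.2  0. ] q [ 0.62  0.22 -0.55  1.95  0.13  1.    0.69]
```

Call:
{"method": "apply_moves", "body": {"rows": [[0.82,0.82,0.12,0,0,-0.11],[0.82,0.82,0.12,0,0,-0.11],[0.82,0.82,0.12,0,0,-0.11],[0.82,0.82,0.12,0,0,-0.11],[0.82,0.82,0.12,0,0,-0.11]]}}

```text
clock: 3.18
tcp_pos: [0.5075, 0.1578, 0.2014]
orientation: [1.112, 2.938, 0.002]
contact_force: [0.6, -0.6, 0.5]
grip_width: 0.0597
gripper_force: 0.0
```

```bash
python3 - <<'E'
from fit import *
w=r.grab_frame("wrist"); save(w,"wr1.png")
for t in("knob","pivot","arc","pad"):
    for d in r.landmark_of(w,t)[:2]: print(t,d["conf"],d["point"],atz(w,d["point"],dict(knob=.066,pivot=.036,arc=.024,pad=.032)[t]).round(4))
print(w["eye"])
for X in pts([.57932724,.0970333,-.24000636]).items(): print(X[0],proj(w,X[1]).round())
E
python3 go.py 0.504 0.162 0.2 2.43
```

```text
knob 0.66 [317.4, 186.2] [0.503  0.1614 0.066 ]
pivot 0.6 [320.0, 276.5] [0.5796 0.0969 0.036 ]
arc 0.83 [233.5, 219.8] [0.48   0.0694 0.024 ]
pad 0.95 [290.8, 341.7] [0.6189 0.02   0.032 ]
[0.45795391 0.20288099 0.34302722]
pivot [320. 284.]
arc [238. 219.]
knobtop [319. 186.]
pad [290. 343.]
tcp [0.5077 0.1537 0.2012] a 2.415 tilt [-0.    -0.001 -1.   ] move [0.033 0.015 0.005] [-0.001  0.    -0.009] dist 0.009 t 3.425 F [-0.5 -0.1 -0.5] q [ 0.16  0.35 -0.69  1.9   0.27  0.99  0.19]
```

View pics/wr1.png

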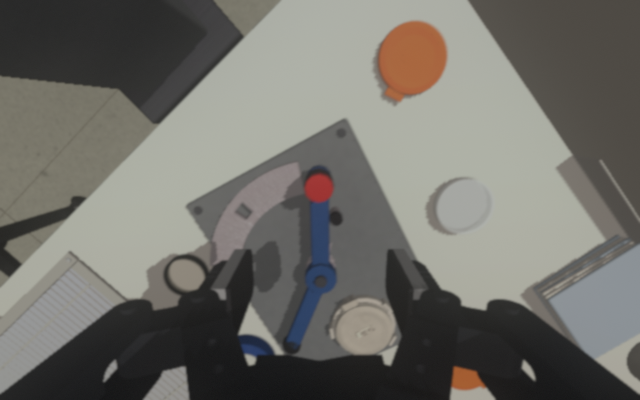

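Call:
{"method": "apply_moves", "body": {"rows": [[0.034,0.014,0.1,0,0,-0.009],[0.034,0.014,0.25,0,0,-0.009],[0.034,0.014,0.4,0,0,-0.009],[0.034,0.014,0.4,0,0,-0.009],[0.034,0.014,0.4,0,0,-0.009]]}}

```text
clock: 4.05
tcp_pos: [0.5045, 0.1623, 0.1026]
orientation: [1.096, 2.943, 0.001]
contact_force: [-0.4, -0.4, 0.9]
grip_width: 0.0598
gripper_force: 0.0
```

```bash
python3 - <<'E'
from fit import *
for n in("top","wrist"):
    w=r.grab_frame(n)
    im=w["pixels"].astype(int); m=((im[...,0]>110)&(im[...,1]<75)&(im[...,2]<75)).astype(np.uint8)
    c,l,s,ce=cv2.connectedComponentsWithStats(m)
    print(n)
    for i in range(1,c):
        if s[i,4]>25: print(s[i],ce[i],atz(w,ce[i],.083).round(4),atz(w,ce[i],.066).round(4))
E
python3 go.py 0.5035 0.1617 0.052 2.43
```

```text
top
[233   2  12  12 102] [238.73529412   7.55882353] [1.1017 0.3287 0.083 ] [1.1151 0.3342 0.066 ]
wrist
[ 292  219   44   41 1386] [313.28571429 239.38455988] [0.5012 0.1633 0.083 ] [0.5061 0.1586 0.066 ]
tcp [0.5048 0.1628 0.1031] a 2.429 tilt [ 0.003  0.001 -1.   ] move [ 0.002 -0.007  0.204] [ 0.001  0.001 -0.001] dist 0.051 t 4.15 F [-0.3  0.4  0.1] q [ 0.08  0.48 -0.64  1.98  0.39  0.8   0.08]
```

Call:
{"method": "apply_moves", "body": {"rows": [[0.004,-0.006,0.1,0,0,0],[0.004,-0.006,0.2,0,0,0],[0.004,-0.006,0.2,0,0,0],[0.004,-0.006,0.2,0,0,0]]}}

```text
clock: 4.65
tcp_pos: [0.5028, 0.1628, 0.0528]
orientation: [1.094, 2.943, 0.002]
contact_force: [-0.5, 1.0, 0.9]
grip_width: 0.0598
gripper_force: 0.0
```

Call:
{"method": "apply_moves", "body": {"rows": [[0,0,0,0,0,0],[0,0,0,0,0,0],[0,0,0,0,0,0],[0,0,0,0,0,0]], "claw": 0.1, "newtons": 50}}

```text
clock: 5.15
tcp_pos: [0.5018, 0.1619, 0.0522]
orientation: [1.094, 2.944, -0.002]
contact_force: [-3.0, -2.8, 9.1]
grip_width: 0.0225
gripper_force: 48.5
```

```bash
python3 go.py 0.503 0.1622 0.065 2.43; python3 - <<'E'
from h import *
w=r.grab_frame("wrist"); save(w,"wr2.png",(170,130,320,240),2)
E
```

```text
tcp [0.5018 0.1619 0.0522] a 2.43 tilt [ 0.    -0.001 -1.   ] move [-0.003  0.004 -0.051] [-0.     0.001 -0.   ] dist 0.013 t 5.15 F [-3.  -2.8  9.1] q [ 0.03  0.55 -0.59  2.01  0.47  0.71  0.01]
```

View pics/wr2.png

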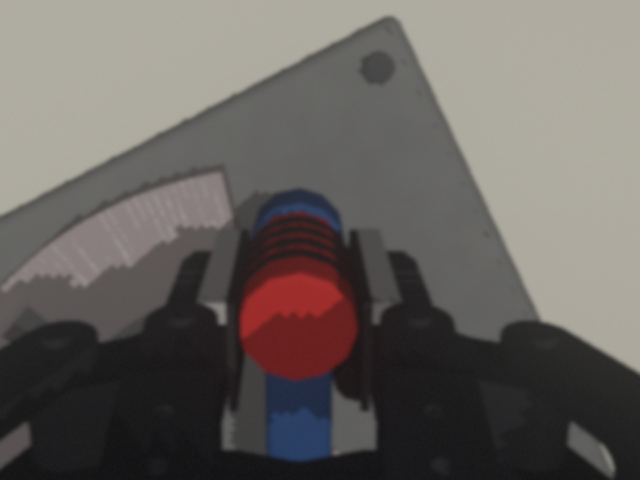

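Call:
{"method": "apply_moves", "body": {"rows": [[0,0,-0.02,0,0,0],[0,0,-0.042,0,0,0],[0,0,-0.042,0,0,0],[0,0,-0.042,0,0,0]], "newtons": 60}}

```text
clock: 5.7
tcp_pos: [0.5016, 0.1617, 0.0614]
orientation: [-1.095, -2.944, 0.001]
contact_force: [0.4, -2.9, -8.4]
grip_width: 0.0224
gripper_force: 59.1
```

```bash
python3 go.py 0.503 0.1622 0.065 2.43
```

```text
tcp [0.5016 0.1617 0.0614] a 2.429 tilt [-0.001 -0.001 -1.   ] move [-0.003  0.005 -0.014] [-0.001 -0.    -0.   ] dist 0.004 t 5.7 F [ 0.4 -2.9 -8.4] q [ 0.04  0.54 -0.6   2.01  0.45  0.72  0.03]
```

Call:
{"method": "apply_moves", "body": {"rows": [[-0.0045,-0.06,0,0,0,-0.0955],[-0.018,-0.118,0,0,0,-0.191],[-0.04,-0.174,0,0,0,-0.2865],[-0.07,-0.226,0,0,0,-0.382],[-0.094,-0.258,0,0,0,-0.4456]]}}

```text
clock: 6.32
tcp_pos: [0.4777, 0.0982, 0.0618]
orientation: [0.014, 3.141, 0.002]
contact_force: [2.9, 0.9, -9.8]
grip_width: 0.0223
gripper_force: 59.2
```

Call:
{"method": "apply_moves", "body": {"rows": [[0,0,0,0,0,0],[0,0,0,0,0,0]]}}

```text
clock: 6.58
tcp_pos: [0.4777, 0.0988, 0.0619]
orientation: [0.022, 3.141, 0.001]
contact_force: [2.7, -0.1, -10.5]
grip_width: 0.0225
gripper_force: 59.2
```

```bash
cat > st.py <<'E'
from h import *
p,M,o=tool(); d=p[:2]-[.5793,.0970]
print(p.round(4),"r",np.hypot(*d).round(4),"phi",((np.arctan2(d[1],d[0])-2.447)%(2*np.pi)).round(3),"a",np.arctan2(M[1,0],M[0,0]).round(3),"phi_a",((np.arctan2(M[1,0],M[0,0])-2.43)%(2*np.pi)).round(3),"F",o["contact_force"].round(1),"toolF",(M.T@o["contact_force"]).round(1),o["grip_width"],o["gripper_force"],o["clock"])
E
python3 st.py; python3 - <<'E'
from fit import *
w=r.grab_frame("wrist"); save(w,"wr3.png")
s=r.grab_frame("side"); save(s,"s3.png",(240,100,160,140),4)
E
```

```text
[0.4777 0.0988 0.0619] r 0.1016 phi 0.677 a 3.128 phi_a 0.698 F [  2.7  -0.1 -10.5] toolF [-2.7 -0.1 10.5] 0.02248232974553646 59.24784064292908 6.575
```

View pics/wr3.png

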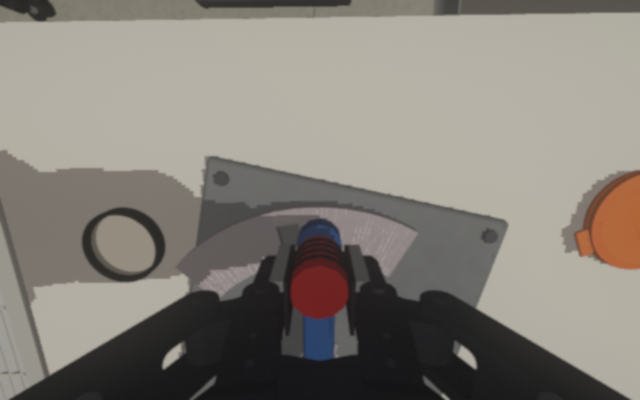

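View pics/s3.png

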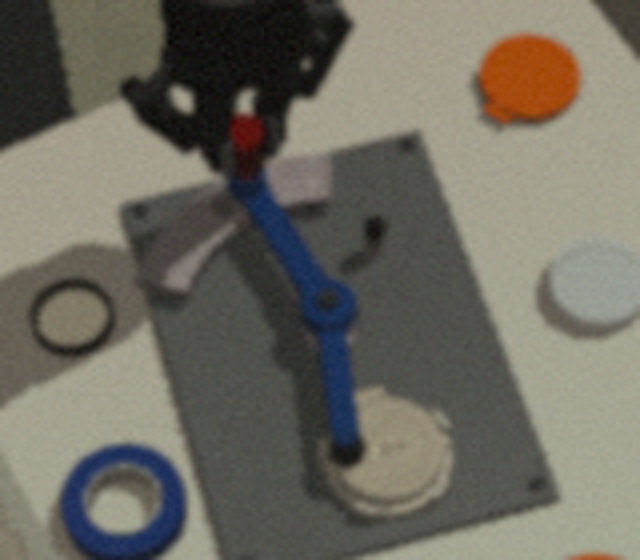

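Call:
{"method": "apply_moves", "body": {"rows": [[-0.001,-0.032,0,0,0,-0.051],[-0.001,-0.032,0.01,0,0,-0.051],[-0.001,-0.032,0.018,0,0,-0.051],[-0.001,-0.032,0.018,0,0,-0.051]]}}

```text
clock: 7.18
tcp_pos: [0.4781, 0.0907, 0.059]
orientation: [-0.105, 3.139, -0.003]
contact_force: [-4.5, -3.2, 16.5]
grip_width: 0.0222
gripper_force: 62.2
```

```bash
python3 st.py
```

```text
[0.4781 0.0907 0.059 ] r 0.1014 phi 0.757 a -3.075 phi_a 0.778 F [-4.5 -3.2 16.5] toolF [  4.7  -2.9 -16.5] 0.022151272747938464 62.227184772491455 7.175
```

Call:
{"method": "apply_moves", "body": {"rows": [[0,-0.008,-0.001,0,0,-0.013],[0,-0.016,-0.001,0,0,-0.025],[-0.001,-0.024,-0.001,0,0,-0.038],[-0.001,-0.032,-0.001,0,0,-0.051],[-0.001,-0.032,-0.001,0,0,-0.051]]}}

```text
clock: 7.8
tcp_pos: [0.4787, 0.0825, 0.0574]
orientation: [-0.232, 3.132, 0.001]
contact_force: [2.5, 0.9, -8.6]
grip_width: 0.0224
gripper_force: 59.6
```

```bash
python3 st.py
```

```text
[0.4787 0.0825 0.0574] r 0.1016 phi 0.837 a -2.994 phi_a 0.86 F [ 2.5  0.9 -8.6] toolF [-2.6  0.5  8.6] 0.022359077242714576 59.55032408237457 7.8
```

Call:
{"method": "apply_moves", "body": {"rows": [[0,0,0.008,0,0,0],[0,0,0.016,0,0,0],[0,0,0.024,0,0,0],[0,0,0.024,0,0,0]]}}

```text
clock: 8.3
tcp_pos: [0.4787, 0.0826, 0.0523]
orientation: [-0.233, 3.132, -0.001]
contact_force: [-0.3, 0.8, 5.0]
grip_width: 0.0225
gripper_force: 61.2
```

```bash
python3 st.py
```

```text
[0.4787 0.0826 0.0523] r 0.1016 phi 0.837 a -2.993 phi_a 0.86 F [-0.3  0.8  5. ] toolF [ 0.1  0.8 -5. ] 0.02252298986980696 61.15839958190918 8.3
```

Call:
{"method": "apply_moves", "body": {"rows": [[0,0,0,0,0,0],[0,0,0,0,0,0],[0,0,0,0,0,0],[0,0,0,0,0,0]], "claw": 0.65}}

```text
clock: 8.8
tcp_pos: [0.4784, 0.0821, 0.0515]
orientation: [0.233, -3.133, 0.0]
contact_force: [-0.2, 0.1, -0.3]
grip_width: 0.0553
gripper_force: 0.0
```

Call:
{"method": "apply_moves", "body": {"rows": [[0,0,-0.1,0,0,0],[0,0,-0.25,0,0,0],[0,0,-0.45,0,0,0],[0,0,-0.6,0,0,0],[0,0,-0.6,0,0,0]]}}

```text
clock: 9.43
tcp_pos: [0.4802, 0.0827, 0.2042]
orientation: [-0.232, 3.128, -0.001]
contact_force: [0.5, 0.1, -0.2]
grip_width: 0.0552
gripper_force: 0.0
```

```bash
python3 st.py; python3 - <<'E'
from fit import *
w=r.grab_frame("wrist"); s=r.grab_frame("side")
a=cv2.resize(w["pixels"][...,::-1],(640,400))[:,100:540]; b=cv2.resize(s["pixels"][90:230,240:400,::-1],(457,400),interpolation=cv2.INTER_CUBIC)
cv2.imwrite("pics/end.png",np.hstack([a[:, :340],b]))
for n,p in(("wrist",w),("side",s)):
    for t,z in dict(knob=.066,pad=.032,shipper_mid=.0215,nest=.016).items():
        for d in r.landmark_of(p,t)[:2]: print(n,t,round(d["conf"],2),atz(p,d["point"],z).round(3))
E
```

```text
[0.4802 0.0827 0.2042] r 0.1001 phi 0.837 a -2.994 phi_a 0.86 F [ 0.5  0.1 -0.2] toolF [-0.5  0.1  0.2] 0.05523909445076184 0.0 9.425
wrist knob 0.76 [0.48  0.085 0.066]
wrist pad 0.83 [0.664 0.075 0.032]
wrist shipper_mid 0.87 [0.477 0.286 0.022]
wrist shipper_mid 0.72 [0.667 0.086 0.022]
wrist nest 0.85 [0.667 0.085 0.016]
side knob 0.55 [0.478 0.082 0.066]
side pad 0.71 [0.666 0.064 0.032]
side shipper_mid 0.94 [0.659 0.086 0.021]
side shipper_mid 0.88 [0.49  0.292 0.021]
side nest 0.67 [0.662 0.081 0.016]
```

View pics/end.png

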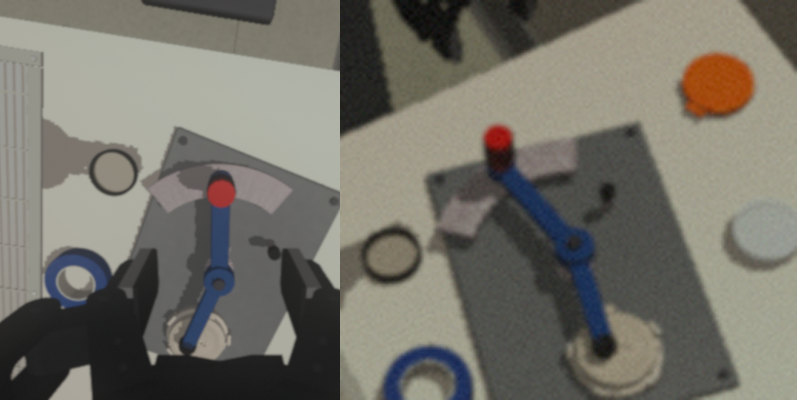

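The picture shows the bracket latched after release: the knob is down over the notch at (222,193) in the left half, and the pad is over the shipper at (603,346) in the right half. The filter, tape roll and dish have not moved.

```bash
python3 -c "
from bench import r
print(r.hand_in())"
```

```text
the job is handed in; nothing more can be done
None
```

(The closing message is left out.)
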